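# Store a charged cell in its flip-cap tube

### The arm

A 6-joint arm with a two-finger parallel gripper is mounted at the origin on a cart in front of the work surface, level with it; the furniture and walls round the work are solid. World frame = base frame: x ahead of the robot, y to its left, z up, the work surface at z = 0. Lengths are in mm, angles in rad, forces in N, time in s.
With the tool pointing down it reaches from about 300 to 875 mm from the base axis. Payload 4.2 kg.
Tool frame: the origin (TCP) lies between the finger pads; the fingertips stand 19 mm ahead of it and the grasp point (between the pads) is the TCP (arm.finger_overhang is the distance from the TCP to the fingertips, in mm); z points along the fingers, y is the line along which they close (so a half turn about z gives the same grasp; the last joint's range is limited). The gripper opens to 85 mm and grips with 20 to 120 N. Pads are 22 mm wide; open, the fingers measure 114 mm over their backs; the gripper's body (76 mm by 85 mm) begins 54 mm behind the grasp point. The pads swing forward as they close: fully open they stand 13 mm farther back than shut.
Start: joints at [-1.167, 0.32, 1.565, -0, 1.257, -0.02], TCP at [236.459, -524.143, 250.338] pointing down, gripper open.
Joint ranges: [-3.11, 3.11], [-0.84, 2.01], [0.21, 2.61], [-1.34, 4.49], [0.05, 2.63], [-2.56, 2.56]. Speed limits (rad/s): [2.57, 2.57, 3.14, 3.14, 3.14, 3.14].

### API

Orientations are given as a rotation vector (axis times angle).
In Python, from bench import arm gives the robot as it stands. The module is installed in compiled form; this text tells all that it offers.
- The arm moves only by the tool arm_command, never from a script. Its argument "plan" is a list of rows, each a list of 7 numbers: the shift along the tool's x, y, z as a fraction of full scale, then the turn, a rotation vector about the tool's x, y, z as a fraction of full scale, then the opening, from -1 (shut) to 1 (fully open). In form: [[x, y, z, rx, ry, rz, gripper], ...]. A call has 1 to 5 rows; each row shifts and turns the commanded pose from where the row before left it, along the tool's axes as they then stand; what a row does not reach is not made up. Full scale, the value 1, is 20 mm for a shift and pi rad for a turn. A row lasts 1/10 s, in which the tool goes at most 50 mm and 8.59 degrees, less where a joint would pass 70% of its speed; a pose out of reach is approached as far as the arm can. A call with a number of a shift or a turn outside -1 to 1 is refused whole. A call with a gripper value outside its range is refused whole. The fingers move at their own pace and stop on an object; the grip force is fixed at half the most. Time passes only in rows, so rows that do not move let the fingers close. It gives the time, the measured TCP pose, the force, the opening and the grip force at its end, in the units of the state.
- arm.observe(): the state, without advancing time (a new reading comes with each control period).
- arm.read_camera(name): name is "scene" or "top"; returns a dict with "frame" (400x640x3 uint8, red, green, blue), "depth" (400x640 float32, mm along the optical axis (not along the pixel's ray), 0 where there is no reading), "fx", "fy", "cx", "cy" (pixels), "k1" (the pictures are not rectified: a ray, as slopes to the right and down, at radius r is drawn at 1 + k1 r^2 times it, then the intrinsics apply), "R" (3x3) and "t" (3): a world point X has camera coordinates R X + t. Camera axes: x right, y down, z forward; pixel columns grow to the right and rows downward; lengths in mm; the calibration is good to about 2 mm. A picture is of the moment at which its call begins.
- arm.hand_in(): hands the job in; it is judged then, once.
The state is a dict: "t": time; "q": joint angles; "joint_velocities": joint speeds; "joint_efforts": joint torques, N m; "tcp_pos": TCP position; "orientation": TCP orientation; "ft_force": force on the tool from outside, world axes, zero at the start; "wrist_torque": the same for the moment, N m; "opening": finger opening in mm; "grip_force": force on a finger pad.
Only numpy, scipy, OpenCV 4.12 (cv2) and the standard library are available. Lean on these libraries where they do the work, as an engineer would, in place of code of your own. Each camera call takes 0.05 s, during which the arm holds its last target. There are 200 camera calls.

### The job

The green battery cell on the bench is freshly charged and must not lie about among the metal tools: flick open the snap cap of the empty green-capped tube in the leaning rack, slide the green cell all the way down into that tube with its button end still up, and press the cap shut until it snaps. Leave the orange cell, the other capped tubes and the rest of the bench as they are.

Things in the scene. Friction and masses are not known exactly. Their poses are not given: they have to be found in the camera images.
- cell_green: loose AA battery cell with a green wrapper, 14 mm diameter, 50 mm tall with its small button contact, standing upright on the bench, button up; origin at the centre of its lower (flat) end, z along the cell to the button
- cell_orange: the same cell with an orange wrapper, standing 80 to 230 mm from the green one; origin at the centre of its lower end. A bystander
- rack: grey, black and aluminium bench rack, 112 mm deep (x), 176 mm wide (y), fixed to the bench; origin at the centre of its underside, x away from the robot, y along the row. It holds three fixed clear tubes, 52 mm apart, in any order, their tops leaning 25 degrees towards the robot (the rack's -x); they stand 25 mm clear of its upper shelf
- tube_green_mouth (a point): centre of the mouth of the empty tube (the one with the green cap), on the tube's axis, about 94 mm over the bench. The tube is 22 mm outside, 17 mm bore, 57 mm deep; its axis runs from tube_green_seat to tube_green_mouth (25 degrees from vertical, leaning to the rack's -x)
- tube_green_seat (a point): centre of the floor of that tube's bore, 57 mm below the mouth along the axis
- cap_green (a joint): hinge of the green cap, rad: 0 shut and snapped in, 2.4 fully open. The hinge line is parallel to the rack's y, 13.5 mm behind the tube's axis and 1 mm above the mouth. A snap holds the cap shut: 2 to 4 N upward at the lip frees it after 0.15 rad, then the sprung hinge throws it open and holds it. To shut it, push it over from behind and press its top along the tube with 10 to 15 N
- cap_green_lip (a point): middle of the upturned thumb lip at the front (robot side) of the green cap; moves with the cap. The lip is 12 mm wide along the rack's y and 3.5 mm thick; its end stands about 8 mm above the cap's top. With the cap shut this point lies 20.5 mm in front of the tube's axis and 10 mm above the mouth, measured in the tube's own leaning directions
- cap_green_top (a point): centre of the flat top of the green cap (a disc of 25 mm diameter); moves with the cap. With the cap shut it lies on the tube's axis, 6 mm above the mouth; it is 13.5 mm from the hinge line
- cap_blue (a joint): hinge of the blue cap on a neighbouring tube of the same make that holds a cell; shut at 0. A bystander
- cap_white (a joint): hinge of the white cap on the other neighbouring tube, which holds a cell; shut at 0. A bystander
- flux_jar: small white jar with a screw lid, 37 mm diameter, 30 mm high, loose; origin at the centre of its underside. A bystander
- side_cutter: blue side cutters lying flat, 55 x 134 x 12 mm, loose; origin at the centre of the underside. A bystander
- driver_yellow: yellow screwdriver lying flat, 26 x 174 x 24 mm, loose; origin at the centre of the underside. A bystander
- tape_roll: roll of masking tape lying flat, 46 mm diameter, 19 mm high, loose; origin at the centre of the underside. A bystander
- multimeter: orange multimeter standing at the back left, 154 x 100 x 173 mm, fixed; origin at the centre of its underside. A bystander

How it is judged:
By the outcome, as a careful person would: the job done as asked, in the order asked, and still so for the second after the job is handed in, with the robot touching nothing.
It also fails if it takes over 54 s, if anything falls off the work surface, if the arm or the gripper's body presses on something with over 40 N, if the wrist force passes 120 N, or if a joint passes its speed limit or range.

## Working session

There is one attempt and no reset: what is moved stays moved. The work goes in short steps, Python scripts to look and compute and a tool call to move; the robot and the scene stay as the last step left them, time stands still between calls to the robot, and variables do not carry over. Pictures are saved under pics/ and viewed, at most 10 in all, crops included, and the job is handed in when it is done.

Besides the shell and the picture viewer there is one more tool, called after ">>>" as name(argument=value, ...) on one line, values as JSON. arm_command: Moves the arm, as the interface text tells. Shift numbers are shares of 20 mm and turn numbers shares of pi rad, none past 1 either way. Its arguments: {"type":"object","properties":{"plan":{"type":"array","items":{"type":"array","items":{"type":"number","minimum":-1,"maximum":1}}}},"required":["plan"]}

```bash
mkdir -p pics; python3 - <<'E'
from bench import arm
import cv2
o=arm.observe();print(o)
for n in("scene","top"):
    c=arm.read_camera(n);cv2.imwrite(f"pics/{n}0.png",c["frame"][:,:,::-1]);print(n,{k:c[k] for k in("fx","fy","cx","cy","k1","R","t")},(c["depth"]>0).mean())
E
```

```text
{'t': 0.0, 'q': array([-1.16701923e+00,  3.20272472e-01,  1.56567226e+00,  1.37444746e-05,
        1.25740149e+00, -1.99942374e-02]), 'joint_velocities': array([ 0.00054348,  0.00014755,  0.00123915, -0.00107393, -0.00088367,
        0.00163002]), 'joint_efforts': array([-1.71460921e-03, -4.15530932e+01, -2.34166092e+01, -1.30994931e-04,
        8.32978258e-03, -3.65581144e-06]), 'tcp_pos': array([ 236.27339046, -523.72638708,  249.49602073]), 'orientation': array([-3.06965040e+00, -6.60319704e-01,  5.04893489e-04]), 'ft_force': array([-0.10431864,  0.15655478,  0.65802163]), 'wrist_torque': array([-0.0084958 , -0.01548917, -0.02206956]), 'grip_force': 0.0, 'opening': 85.21253250970999}
scene {'fx': 502.2408761821696, 'fy': 502.2408761821696, 'cx': 321.8829195464156, 'cy': 203.33632858733876, 'k1': 0.020091234168980256, 'R': array([[-0.82224677, -0.56859839,  0.02461966],
       [-0.3313993 ,  0.44316958, -0.8329317 ],
       [ 0.46269294, -0.69303434, -0.55282787]]), 't': array([ 427.79259983,  249.50290618, 1225.88958575])} 0.99598828125
top {'fx': 504.422307117288, 'fy': 504.422307117288, 'cx': 324.08174903413953, 'cy': 196.4069498848601, 'k1': -0.14350651353841873, 'R': array([[ 0.07239708, -0.99736909, -0.00368234],
       [-0.97701002, -0.070176  , -0.20131257],
       [ 0.20052453,  0.01817212, -0.97952013]]), 't': array([ -28.464438  ,  554.37120279, 1162.53539977])} 0.9958359375
```

View pics/scene0.png

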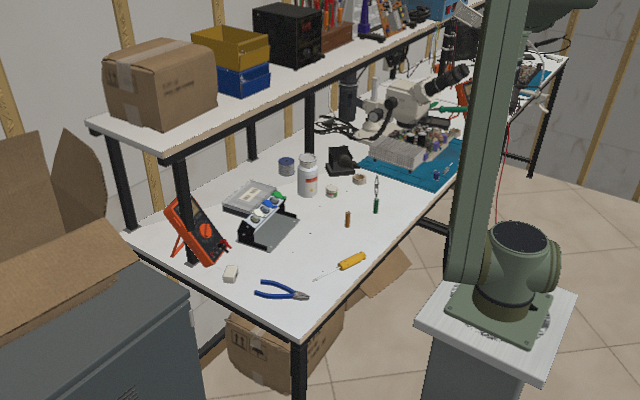

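View pics/top0.png

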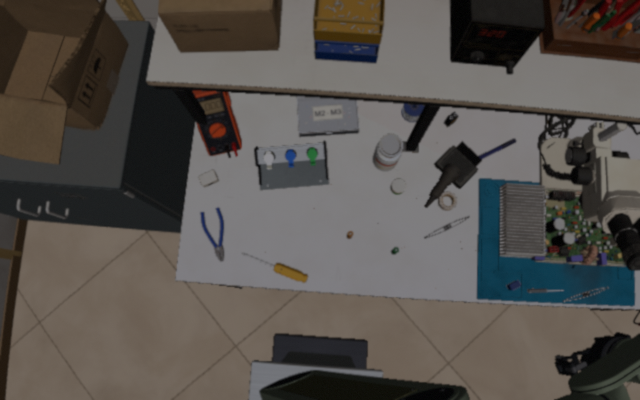

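Scene view: green cell at about (376,206), orange cell at (348,219), caps at about (280,196), (268,206) and (257,217). Top view: green cell at (395,250), with green, blue and white caps at (313,154), (291,156) and (268,158). A shelf hangs behind the rack.

```bash
cat > h.py <<'E'
from bench import arm
import cv2,numpy as np
from scipy.spatial.transform import Rotation as Ro
def K(c): return np.array([[c["fx"],0,c["cx"]],[0,c["fy"],c["cy"]],[0,0,1.]])
def und(c,uv):
    return cv2.undistortPoints(np.array(uv,float).reshape(-1,1,2),K(c),np.array([c["k1"],0,0,0,0.]))[:,0]
def pts(c,uv):  # by depth
    uv=np.array(uv).reshape(-1,2);s=und(c,uv);d=c["depth"][uv[:,1].astype(int),uv[:,0].astype(int)]
    return (np.c_[s*d[:,None],d]-c["t"])@c["R"]
def plane(c,uv,z):
    s=und(c,uv);o=-c["R"].T@c["t"];d=np.c_[s,np.ones(len(s))]@c["R"]
    return o+d*((z-o[2])/d[:,2])[:,None]
def tri(c1,p1,c2,p2):
    A=[];b=[]
    for c,p in((c1,p1),(c2,p2)):
        o=-c["R"].T@c["t"];d=c["R"].T@np.r_[und(c,p)[0],1];d/=np.linalg.norm(d);M=np.eye(3)-np.outer(d,d);A.append(M);b.append(M@o)
    A=np.vstack(A);b=np.hstack(b);x=np.linalg.lstsq(A,b,rcond=None)[0];return x,np.linalg.norm(A@x-b)
def mask(c,lo,hi,box):
    h=cv2.cvtColor(c["frame"],cv2.COLOR_RGB2HSV);m=cv2.inRange(h,lo,hi);z=np.zeros_like(m);x0,y0,x1,y1=box;z[y0:y1,x0:x1]=m[y0:y1,x0:x1];return z
def uvs(m): return np.argwhere(m>0)[:,::-1]
def proj(c,X):
    r=cv2.projectPoints(np.array(X,float).reshape(-1,1,3),cv2.Rodrigues(c["R"])[0],c["t"],K(c),np.array([c["k1"],0,0,0,0.]))[0];return r[:,0]
E
python3 - <<'E'
from h import *
np.set_printoptions(precision=1,suppress=True)
s=arm.read_camera("scene");t=arm.read_camera("top")
G=((45,90,40),(85,255,255));B=((105,120,60),(125,255,255))
for nm,c,col,box in[("cellS",s,G,(365,190,390,220)),("cellT",t,G,(380,240,410,260)),("orS",s,((5,120,60),(20,255,255)),(340,205,358,232)),("orT",t,((5,90,40),(20,255,255)),(340,228,360,242)),("capS",s,G,(268,180,292,210)),("capT",t,G,(300,140,325,170)),("blueS",s,B,(255,195,280,215)),("blueT",t,B,(280,145,302,170))]:
    u=uvs(mask(c,*col,box));P=pts(c,u);print(nm,len(u),u.min(0),u.max(0),u.mean(0),"med",np.median(P,0),"min",P.min(0),"max",P.max(0))
# shelf edge
for uv in[(200,88),(300,95),(400,100),(240,87)]: print("shelf",uv,pts(t,[uv])[0])
for n,c,box in(("s",s,(215,170,315,255)),("t",t,(245,135,340,195))):
    x0,y0,x1,y1=box;cv2.imwrite(f"pics/{n}1.png",cv2.resize(c["frame"][y0:y1,x0:x1,::-1],None,fx=6,fy=6,interpolation=2))
E
```

```text
cellS 41 [374 199] [377 212] [375.6 205.9] med [ 435.8 -163.6   29.9] min [ 432.4 -171.7    5.9] max [ 440.7 -156.5   53.7]
cellT 3 [393 250] [394 252] [393.7 251. ] med [ 435.9 -164.6   47.8] min [ 433.4 -164.7   45.9] max [ 438.3 -162.3   48.3]
orS 52 [346 212] [349 226] [347.4 218.9] med [466.8 -51.6  33.3] min [-132.8  -64.4    4.9] max [473.  982.3 875. ]
orT 14 [348 232] [351 237] [349.2 234.8] med [466.8 -54.9  46.5] min [464.2 -59.5  18. ] max [474.3 -52.1  49.1]
capS 59 [272 191] [285 198] [277.9 194.6] med [645.3  47.7  98.5] min [621.9  13.   68.6] max [661.3  59.8 106.8]
capT 118 [307 148] [316 165] [311.9 155.3] med [645.6  46.3  99.2] min [619.9  37.3   6.3] max [662.3  60.6 107.3]
blueS 64 [262 200] [276 207] [268.3 203.4] med [636.  100.4  99.5] min [610.5  58.6  75.4] max [667.9 111.5 109.4]
blueT 114 [286 150] [295 166] [290.3 157.1] med [636.7  97.3  99. ] min [310.6 -10.6  78.4] max [ 656.   108.8 1250.2]
shelf (200, 88) [702.2 269.2 325.5]
shelf (300, 95) [702.1  69.  319.1]
shelf (400, 100) [ 702.7 -128.   327.2]
shelf (240, 87) [700.8 184.9 344. ]
```

View pics/s1.png

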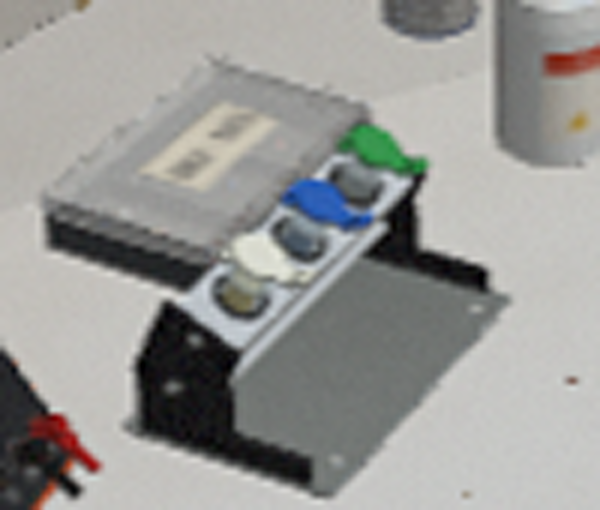

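View pics/t1.png

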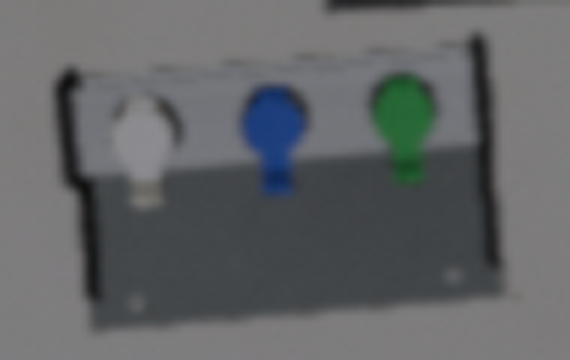

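Close-ups: the three caps are shut, and the lips point to the robot. The green one is at the right end in the top view: disc at about (312,153), lip at about (313,163). Next come the rack yaw, the cap centre and the cell.

```bash
cat > m.py <<'E'
from h import *
np.set_printoptions(precision=1,suppress=True)
s=arm.read_camera("scene");t=arm.read_camera("top")
G=((45,90,30),(85,255,255));B=((105,120,50),(125,255,255))
def disc(c,col,box,n=8):
    x0,y0,x1,y1=box;im=cv2.resize(c["frame"][y0:y1,x0:x1],None,fx=n,fy=n,interpolation=cv2.INTER_CUBIC)
    m=cv2.inRange(cv2.cvtColor(im,cv2.COLOR_RGB2HSV),*col);k=cv2.getStructuringElement(2,(7*n,5*n))
    o=cv2.morphologyEx(m,cv2.MORPH_OPEN,k);cn=max(cv2.findContours(o,0,1)[0],key=cv2.contourArea)
    e=cv2.fitEllipse(cn);return (np.array(e[0])+.5)/n-.5+[x0,y0],np.array(e[1])/n
gt,gs=disc(t,G,(300,140,325,170)),disc(s,G,(262,182,292,206));bt,bs=disc(t,B,(280,145,302,172)),disc(s,B,(252,193,282,215))
print(gt,gs,bt,bs)
for a,b in((gt,gs),(bt,bs)): print("tri",tri(t,a[0],s,b[0]),"plane99.4",plane(t,a[0],99.4),plane(s,b[0],99.4))
# disc depth cloud
for nm,c,col,b in(("gt",t,G,(300,140,325,170)),("bt",t,B,(280,145,302,172)),("gs",s,G,(262,182,292,206)),("bs",s,B,(252,193,282,215))):
    P=pts(c,uvs(mask(c,*col,b)));P=P[(P[:,2]>85)&(P[:,2]<112)];print(nm,len(P),P.mean(0),P.min(0),P.max(0))
# rack underplate/edges yaw: depth cloud of rack region
v,u=np.mgrid[140:195,245:340];P=pts(t,np.c_[u.ravel(),v.ravel()])
Q=P[(P[:,2]>4)&(P[:,2]<125)&(P[:,0]>520)&(P[:,0]<680)&(P[:,1]>-30)&(P[:,1]<230)];r=cv2.minAreaRect(Q[:,:2].astype(np.float32));print("rack",r,len(Q))
# cells: top & bottom of mask rows
for nm,b,bT,z in(("green",(365,190,390,220),(380,240,410,262),48),):
    P=pts(s,uvs(mask(s,*G,b)));P=P[(P[:,2]>8)&(P[:,2]<46)];print("cell scene surf",P.mean(0),len(P))
v,u=np.mgrid[240:262,380:410];P=pts(t,np.c_[u.ravel(),v.ravel()]);Q=P[P[:,2]>12];print("top cell",len(Q));print(Q[Q[:,2]>40].mean(0),Q)
v,u=np.mgrid[185:222,362:392];P=pts(s,np.c_[u.ravel(),v.ravel()]);Q=P[(P[:,2]>8)&(abs(P[:,0]-437)<15)&(abs(P[:,1]+164)<15)];print("scene cell",len(Q),Q.mean(0),Q.min(0),Q.max(0))
E
python3 m.py
```

```text
Traceback (most recent call last):
  File "m.py", line 10, in <module>
    gt,gs=disc(t,G,(300,140,325,170)),disc(s,G,(262,182,292,206));bt,bs=disc(t,B,(280,145,302,172)),disc(s,B,(252,193,282,215))
                                      ~~~~^^^^^^^^^^^^^^^^^^^^^^^
  File "m.py", line 8, in disc
    o=cv2.morphologyEx(m,cv2.MORPH_OPEN,k);cn=max(cv2.findContours(o,0,1)[0],key=cv2.contourArea)
                                              ~~~^^^^^^^^^^^^^^^^^^^^^^^^^^^^^^^^^^^^^^^^^^^^^^^^
ValueError: max() iterable argument is empty
```

```bash
sed -i 's/box,n=8)/box,k=(7,5),n=8)/; s/(7\*n,5\*n)/(k[0]*n,k[1]*n)/; s/182,292,206))/182,292,206),(5,4))/; s/193,282,215))/193,282,215),(5,4))/' m.py; sed -i 's/(252,193,282,215),(5,4))):$/(252,193,282,215))):/' m.py; python3 m.py
```

```text
(array([311.8, 153.1]), array([ 9.5, 11.1])) (array([276.8, 193.9]), array([5.8, 9.4])) (array([290.1, 155.1]), array([ 9.7, 10.5])) (array([267.6, 202.8]), array([6.4, 9.8]))
tri (array([648.2,  47.2,  99.3]), np.float64(0.7870248672231149)) plane99.4 [[648.6  47.5  99.4]] [[647.4  47.3  99.4]]
tri (array([639.8,  98.3,  99.1]), np.float64(0.6864211124792854)) plane99.4 [[640.1  98.5  99.4]] [[638.9  98.5  99.4]]
gt 112 [643.8  46.6  98.8] [620.5  37.2  86.8] [661.9  59.6 110.9]
bt 112 [635.   97.6  99. ] [613.6  86.7  88.8] [652.1 108.5 108.4]Traceback (most recent call last):
  File "m.py", line 14, in <module>
    for nm,c,col,b in(("gt",t,G,(300,140,325,170)),("bt",t,B,(280,145,302,172)),("gs",s,G,(262,182,292,206),(5,4)),("bs",s,B,(252,193,282,215))):
        ^^^^^^^^^^
ValueError: too many values to unpack (expected 4)
```

```bash
sed -i 's/206),(5,4)),("bs"/206)),("bs"/' m.py; python3 m.py | tail -n +6; python3 - <<'E'
from h import *
o=arm.observe();print(Ro.from_rotvec(o["orientation"]).as_matrix().round(3))
E
```

```text
gs 57 [643.2  48.6  99.7] [620.5  33.9  90.8] [659.9  63.3 106.1]
bs 62 [635.2 100.   99.7] [610.9  87.7  91.8] [652.7 111.1 106.4]
rack ((623.1126708984375, 100.32111358642578), (115.10137939453125, 240.3992156982422), 2.1026391983032227) 2821
cell scene surf [ 435.4 -163.5   26.4] 31
top cell 44
[ 430.9 -158.1  121. ] [[ 310.6  -10.6 1250.2]
 [ 445.4 -166.3   49.5]
 [ 445.9 -169.1   46.8]
 [ 442.9 -161.9   47.5]
 [ 443.5 -164.8   44. ]
 [ 443.1 -166.6   48.5]
 [ 443.3 -168.9   48.7]
 [ 443.3 -171.2   49.5]
 [ 442.3 -161.9   29.1]
 [ 440.9 -162.4   44.1]
 [ 440.4 -164.2   49.6]
 [ 440.3 -166.1   52.8]
 [ 440.9 -169.1   48.4]
 [ 441.2 -171.7   46.9]
 [ 441.2 -173.9   48.2]
 [ 310.6  -10.6 1250.2]
 [ 439.4 -161.4   34.2]
 [ 437.9 -161.9   49.1]
 [ 438.1 -164.3   49.2]
 [ 438.  -166.4   51.7]
 [ 438.5 -169.2   48.2]
 [ 438.5 -171.4   50.2]
 [ 439.  -174.2   47. ]
 [ 438.7 -161.3   16. ]
 [ 436.7 -161.3   36.2]
 [ 435.3 -161.8   51.3]
 [ 435.6 -164.3   50. ]
 [ 436.1 -167.1   46.9]
 [ 436.3 -169.5   47. ]
 [ 436.6 -172.1   45.6]
 [ 436.2 -173.8   50.6]
 [ 435.1 -162.3   28.7]
 [ 433.5 -162.6   45.7]
 [ 433.  -164.1   52.4]
 [ 434.3 -168.    41.5]
 [ 433.9 -169.7   46.8]
 [ 433.6 -171.5   50.8]
 [ 433.4 -163.3   21.5]
 [ 432.7 -164.7   30.3]
 [ 432.  -166.1   38.4]
 [ 431.7 -167.9   43. ]
 [ 432.3 -170.9   38.6]
 [ 431.5 -166.5   17. ]
 [ 431.6 -168.9   17.5]]
scene cell 63 [ 437.6 -163.6   32.2] [ 431.8 -172.7    9.8] [ 445.9 -155.3   54.1]
[[ 0.912  0.411  0.   ]
 [ 0.411 -0.912 -0.   ]
 [-0.     0.    -1.   ]]
```

>>> arm_command(plan=[[0, 0, 0, 0, 0, 0.0414, -0.2], [0, 0, 0, 0, 0, 0.0414, -0.2], [0, 0, 0, 0, 0.0463, 0, -0.2], [0, 0, 0, 0, 0.0463, 0, -0.2], [0, 0, 0, 0, 0.0463, 0, -0.2]])

```text
t: 1.0
tcp_pos: [236.9, -524.5, 251.5]
orientation: [-3.023, -0.25, -0.68]
ft_force: [0.3, 0.7, -0.4]
opening: 34.3
grip_force: 0.0
```

```bash
cat > g.py <<'E'
from h import *
import sys
np.set_printoptions(precision=2,suppress=True)
ps=np.radians(9.3);xr=np.array([np.cos(ps),np.sin(ps),0]);yr=np.array([-np.sin(ps),np.cos(ps),0]);z=np.array([0,0,1.]);th=np.radians(25)
a=np.cos(th)*z-np.sin(th)*xr;f=-np.cos(th)*xr-np.sin(th)*z
M=np.array([648.2,47.3,99.3])-6*a
T=np.c_[-f,-yr,-a]
def st(o=None):
    o=o or arm.observe();R=Ro.from_rotvec(o["orientation"]).as_matrix();p=o["tcp_pos"];d=p-M
    print("t",round(o["t"],2),"tcp",p,"F,Y,Atip",d@f,d@yr,d@a-19,"F",o["ft_force"],"open",round(o["opening"],1),"grip",round(o["grip_force"],1));return p,R
def to(X,p,R): print("delta share",R.T@(np.array(X)-p)/20)
def err(R,T=T): print("turn share",(Ro.from_matrix(R.T@T)).as_rotvec()/np.pi)
def P(F,Y,At): return M+F*f+Y*yr+(At+19)*a
E
python3 - <<'E'
from g import *
p,R=st();err(R);to(P(26,0,60),p,R);print(P(26,0,60),M)
E
```

```text
t 1.0 tcp [ 236.9  -524.53  251.52] F,Y,Atip 387.2803166647211 -497.84757323453164 335.55175067985607 F [ 0.32  0.71 -0.35] open 34.3 grip 0.0
turn share [ 0. -0.  0.]
delta share [ 18.07 -24.87  13.82]
[594.5   38.51 154.47] [650.7   47.71  93.86]
```

>>> arm_command(plan=[[0.7, -0.99, 0.5, 0, 0, 0, -0.2], [0.7, -0.99, 0.5, 0, 0, 0, -0.2], [0.7, -0.99, 0.5, 0, 0, 0, -0.2], [0.7, -0.99, 0.5, 0, 0, 0, -0.2], [0.7, -0.99, 0.5, 0, 0, 0, -0.2]])

```text
t: 1.5
tcp_pos: [304.0, -411.9, 234.6]
orientation: [-3.023, -0.247, -0.67]
ft_force: [-0.1, -0.9, 0.3]
opening: 34.1
grip_force: 0.0
```

>>> arm_command(plan=[[0.7, -0.99, 0.5, 0, 0, 0, -0.2], [0.7, -0.99, 0.5, 0, 0, 0, -0.2], [0.7, -0.99, 0.5, 0, 0, 0, -0.2], [0.7, -0.99, 0.5, 0, 0, 0, -0.2], [0.7, -0.99, 0.5, 0, 0, 0, -0.2]])

```text
t: 2.0
tcp_pos: [371.5, -300.4, 218.9]
orientation: [-3.023, -0.248, -0.671]
ft_force: [-0.6, -0.7, -0.3]
opening: 34.4
grip_force: 0.0
```

>>> arm_command(plan=[[0.7, -0.99, 0.5, 0, 0, 0, -0.2], [0.7, -0.99, 0.5, 0, 0, 0, -0.2], [0.7, -0.99, 0.5, 0, 0, 0, -0.2], [0.7, -0.99, 0.5, 0, 0, 0, -0.2], [0.7, -0.99, 0.5, 0, 0, 0, -0.2]])

```text
t: 2.5
tcp_pos: [438.8, -188.9, 203.3]
orientation: [-3.023, -0.248, -0.671]
ft_force: [-0.3, -0.5, 0.5]
opening: 34.3
grip_force: 0.0
```

>>> arm_command(plan=[[0.7, -0.99, 0.5, 0, 0, 0, -0.2], [0.7, -0.99, 0.5, 0, 0, 0, -0.2], [0.7, -0.99, 0.5, 0, 0, 0, -0.2], [0.7, -0.99, 0.5, 0, 0, 0, -0.2], [0.7, -0.99, 0.5, 0, 0, 0, -0.2]])

```text
t: 3.0
tcp_pos: [506.2, -77.3, 187.5]
orientation: [-3.023, -0.248, -0.671]
ft_force: [0.2, -0.3, -0.1]
opening: 33.9
grip_force: 0.0
```

>>> arm_command(plan=[[0.7, -0.99, 0.5, 0, 0, 0, -0.2], [0.7, -0.99, 0.5, 0, 0, 0, -0.2], [0.7, -0.99, 0.5, 0, 0, 0, -0.2], [0.7, -0.99, 0.5, 0, 0, 0, -0.2], [0.7, -0.99, 0.5, 0, 0, 0, -0.2]])

```text
t: 3.5
tcp_pos: [573.5, 34.2, 171.7]
orientation: [-3.023, -0.248, -0.671]
ft_force: [-1.0, -0.3, -0.6]
opening: 34.1
grip_force: 0.0
```

```bash
python3 - <<'E'
from g import *
p,R=st();err(R);to(P(26,0,4),p,R)
c=arm.read_camera("top");cv2.imwrite("pics/t2.png",cv2.resize(c["frame"][100:220,220:380,::-1],None,fx=4,fy=4,interpolation=2))
E
```

```text
t 3.5 tcp [573.51  34.22 171.71] F,Y,Atip 38.120179284044944 -0.8331141951392904 84.66853848211605 F [-0.98 -0.28 -0.59] open 34.1 grip 0.0
turn share [-0. -0.  0.]
delta share [ 0.6  -0.04  4.03]
```

>>> arm_command(plan=[[0.3, -0.04, 1, 0, 0, 0, -0.2], [0.3, 0, 1, 0, 0, 0, -0.2], [0, 0, 1, 0, 0, 0, -0.2], [0, 0, 0.6, 0, 0, 0, -0.2], [0, 0, 0.4, 0, 0, 0, -0.2]])

```text
t: 4.05
tcp_pos: [616.8, 41.2, 103.2]
orientation: [-3.023, -0.248, -0.668]
ft_force: [0.4, 0.0, 0.2]
opening: 34.0
grip_force: 0.0
```

```bash
python3 - <<'E'
from g import *
p,R=st();to(P(26,0,4),p,R)
c=arm.read_camera("scene");cv2.imwrite("pics/s2.png",cv2.resize(c["frame"][130:260,200:360,::-1],None,fx=5,fy=4.6,interpolation=2))
E
```

```text
t 4.05 tcp [616.85  41.17 103.22] F,Y,Atip 27.281972265237844 -0.9799669212816736 4.0451728803158815 F [0.44 0.01 0.22] open 34.0 grip 0.0
delta share [ 0.06 -0.05  0.  ]
```

View pics/s2.png

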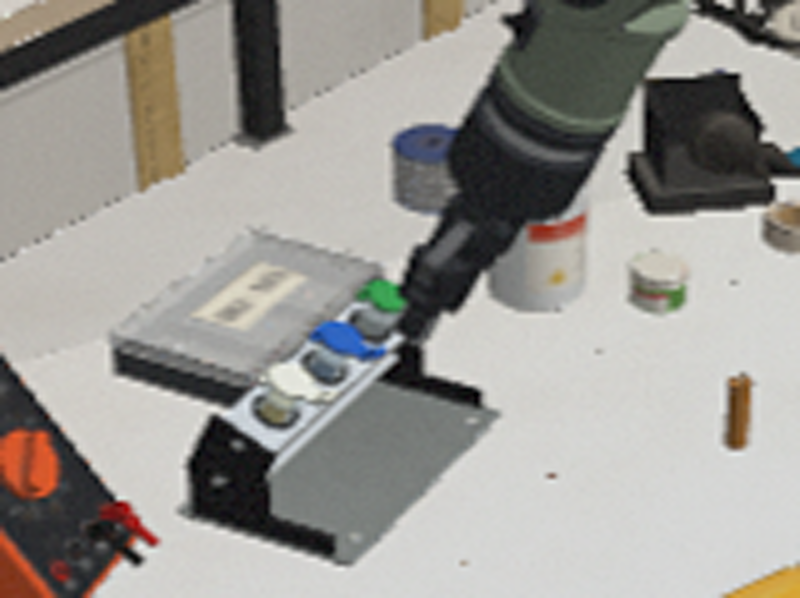

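The crop shows the fingers straddling the green lip at about (405,300). I'll grip it.

>>> arm_command(plan=[[0.05, -0.05, 0, 0, 0, 0, -0.4], [0, 0, 0, 0, 0, 0, -0.6], [0, 0, 0, 0, 0, 0, -1], [0, 0, 0, 0, 0, 0, -1], [0, 0, 0, 0, 0, 0, -1]])

```text
t: 4.6
tcp_pos: [617.9, 42.6, 105.5]
orientation: [-3.022, -0.248, -0.672]
ft_force: [-0.7, 3.4, 2.4]
opening: 8.2
grip_force: 58.8
```

>>> arm_command(plan=[[0, 0, 0, 0, 0, 0, -1]])

```text
t: 4.7
tcp_pos: [617.9, 42.6, 105.3]
orientation: [-3.022, -0.248, -0.672]
ft_force: [-2.1, 3.2, 2.5]
opening: 7.8
grip_force: 58.9
```

>>> arm_command(plan=[[0, 0, -0.1, 0, 0, 0, -1], [0, 0, -0.1, 0, 0, 0, -1], [0, 0, -0.1, 0, 0, 0, -1], [0.02, 0, -0.1, 0, 0, 0, -1], [0.02, 0, -0.1, 0, 0, 0, -1]])

```text
t: 5.2
tcp_pos: [616.7, 42.3, 115.1]
orientation: [-3.021, -0.247, -0.678]
ft_force: [8.7, 6.8, -2.9]
opening: 7.4
grip_force: 58.4
```

```bash
python3 - <<'E'
from g import *
p,R=st()
c=arm.read_camera("scene");cv2.imwrite("pics/s3.png",cv2.resize(c["frame"][170:220,240:310,::-1],None,fx=8,fy=8,interpolation=2))
E
```

```text
t 5.2 tcp [616.7   42.33 115.11] F,Y,Atip 22.22041340361507 0.18359289862879877 14.800864465411188 F [ 8.68  6.83 -2.87] open 7.4 grip 58.4
```

View pics/s3.png

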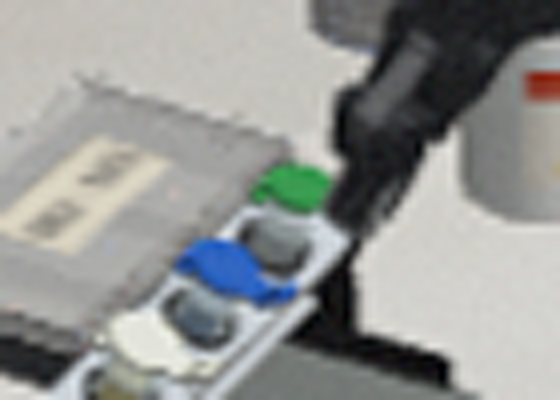

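The cap has lifted off its seat (green at about (290,188), with a gap showing). I'll release it so the hinge throws it open.

>>> arm_command(plan=[[-0.1, 0, 0, 0, 0, 0, -0.2], [-0.2, 0, 0, 0, 0, 0, -0.2], [-0.5, 0, 0, 0, 0, 0, -0.2], [-1, 0, -0.5, 0, 0, 0, -0.2], [-1, 0, -1, 0, 0, 0, -0.2]])

```text
t: 5.75
tcp_pos: [549.4, 31.0, 115.6]
orientation: [-3.024, -0.248, -0.664]
ft_force: [0.3, 0.7, 0.7]
opening: 34.4
grip_force: 0.0
```

>>> arm_command(plan=[[-1, 0, -1, 0, 0, 0, -0.2], [-0.5, 0, -1, 0, 0, 0, -0.2], [0, 0, -1, 0, 0, 0, -0.2]])

```text
t: 6.05
tcp_pos: [495.9, 22.4, 157.8]
orientation: [-3.025, -0.247, -0.662]
ft_force: [0.5, -0.6, 0.0]
opening: 33.8
grip_force: 0.0
```

```bash
python3 - <<'E'
from g import *
p,R=st()
c=arm.read_camera("scene");t=arm.read_camera("top");A=cv2.resize(c["frame"][160:230,235:315,::-1],(480,420),interpolation=2);B=cv2.resize(t["frame"][120:180,255:335,::-1],(320,240),interpolation=2)
im=np.zeros((420,800,3),np.uint8);im[:,:480]=A;im[:240,480:]=B;cv2.imwrite("pics/s4.png",im)
G=((45,90,30),(85,255,255))
for n,k,b in(("s",c,(255,170,300,215)),("t",t,(300,130,330,175))):
    X=pts(k,uvs(mask(k,*G,b)));d=X-M;q=np.c_[d@f,d@yr,d@a];q=q[abs(q[:,0])<70];print(n,len(q),q.mean(0),q.min(0),q.max(0))
E
```

```text
t 6.05 tcp [495.94  22.41 157.81] F,Y,Atip 115.09514399934952 0.044453182190149265 105.22752447803796 F [ 0.48 -0.55  0.  ] open 33.8 grip 0.0
s 61 [-26.4   -1.03  12.15] [ -49.85 -123.89  -89.55] [-9.83 14.08 26.45]
t 87 [-28.71  -0.01  15.4 ] [ -47.99   -9.6  -114.17] [-11.37   9.57  26.99]
```

View pics/s4.png

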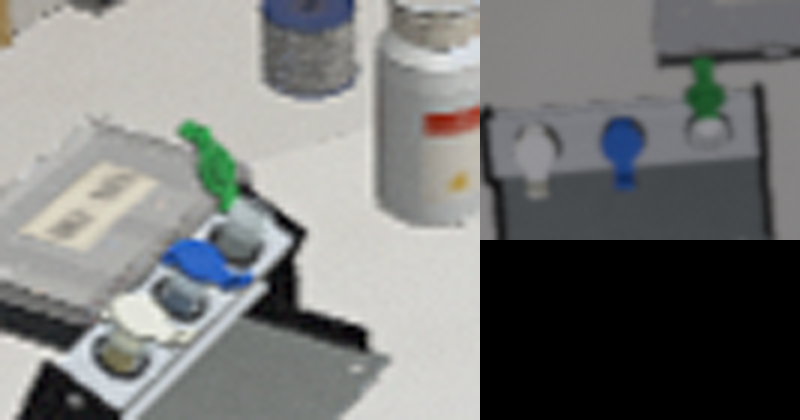

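The cap stands open behind the tube: green at about (210,165) in the left crop and (705,88) in the right one, with the mouth clear at (240,225). Neighbours are shut. Next, untilt and go to the cell.

>>> arm_command(plan=[[0, 0, 0, 0, -0.0463, 0, -0.1], [0, 0, 0, 0, -0.0463, 0, -0.1], [0, 0, 0, 0, -0.0463, 0, -0.1], [-0.9, 0.9, 0, 0, 0, 0, -0.1], [-0.9, 0.9, 0, 0, 0, 0, -0.1]])

```text
t: 6.65
tcp_pos: [470.9, -18.5, 157.4]
orientation: [-3.13, -0.26, 0.003]
ft_force: [-0.7, -0.2, -0.2]
opening: 38.4
grip_force: 0.0
```

>>> arm_command(plan=[[-0.9, 0.9, 0, 0, 0, 0, -0.1], [-0.9, 0.9, 0, 0, 0, 0, -0.1], [0, 0.9, 0, 0, 0, 0, -0.1], [0, 0.9, 0, 0, 0, 0, -0.1], [0, 0.9, 0, 0, 0, 0, -0.1]])

```text
t: 7.15
tcp_pos: [449.1, -113.9, 158.0]
orientation: [-3.13, -0.257, 0.002]
ft_force: [0.6, 0.4, 0.2]
opening: 38.4
grip_force: 0.0
```

```bash
python3 - <<'E'
from g import *
p,R=st();err(R,np.c_[xr,-yr,-z]);to([439,-168,46],p,R)
E
```

```text
t 7.15 tcp [ 449.05 -113.85  158.03] F,Y,Atip 176.90043601664485 -126.85061261375644 134.2882387235549 F [0.64 0.37 0.21] open 38.4 grip 0.0
turn share [-0.  0.  0.]
delta share [-0.93  2.59  5.6 ]
```

>>> arm_command(plan=[[-0.45, 1, 0, 0, 0, 0, -0.1], [-0.48, 1, 0, 0, 0, 0, -0.1], [0, 0.59, 0, 0, 0, 0, -0.1], [0, 0, 1, 0, 0, 0, -0.1], [0, 0, 1, 0, 0, 0, -0.1]])

```text
t: 7.65
tcp_pos: [440.1, -167.8, 118.4]
orientation: [3.131, 0.255, 0.002]
ft_force: [0.3, 0.4, -0.5]
opening: 38.3
grip_force: 0.0
```

>>> arm_command(plan=[[0, 0, 1, 0, 0, 0, -0.1], [0, 0, 1, 0, 0, 0, -0.1], [0, 0, 1, 0, 0, 0, -0.1], [0, 0, 0.6, 0, 0, 0, -0.1], [0, 0, 0, 0, 0, 0, -0.1]])

```text
t: 8.15
tcp_pos: [438.4, -166.6, 45.1]
orientation: [-3.129, -0.257, 0.006]
ft_force: [0.2, 0.1, 0.6]
opening: 38.5
grip_force: 0.0
```

```bash
python3 - <<'E'
from g import *
p,R=st();to([439,-168,46],p,R)
E
```

```text
t 8.15 tcp [ 438.45 -166.58   45.13] F,Y,Atip 241.82249545422752 -177.17304228684458 39.99154199018954 F [0.2  0.07 0.56] open 38.5 grip 0.0
delta share [ 0.02  0.07 -0.04]
```

>>> arm_command(plan=[[0, 0.07, -0.04, 0, 0, 0, -0.4], [0, 0, 0, 0, 0, 0, -0.6], [0, 0, 0, 0, 0, 0, -1], [0, 0, 0, 0, 0, 0, -1], [0, 0, 0, 0, 0, 0, -1]])

```text
t: 8.65
tcp_pos: [440.3, -169.0, 48.8]
orientation: [3.13, 0.257, 0.003]
ft_force: [0.9, -0.2, 4.6]
opening: 11.6
grip_force: 58.8
```

>>> arm_command(plan=[[0, 0, -0.5, 0, 0, 0, -1], [0, 0, -1, 0, 0, 0, -1], [0, 0, -1, 0, 0, 0, -1], [0, 0, -1, 0, 0, 0, -1], [0, 0, -1, 0, 0, 0, -1]])

```text
t: 9.15
tcp_pos: [439.2, -168.5, 139.3]
orientation: [-3.131, -0.257, 0.001]
ft_force: [0.3, -0.7, -0.4]
opening: 12.0
grip_force: 58.5
```

>>> arm_command(plan=[[0, 0, -1, 0, 0, 0, -1], [0, 0, -1, 0, 0, 0, -1], [0, 0, 0, 0, 0.0463, 0, -1], [0, 0, 0, 0, 0.0463, 0, -1], [0, 0, 0, 0, 0.0463, 0, -1]])

```text
t: 9.65
tcp_pos: [439.4, -167.3, 178.9]
orientation: [-3.027, -0.253, -0.644]
ft_force: [0.1, 1.7, -0.9]
opening: 11.6
grip_force: 58.5
```

```bash
python3 - <<'E'
from g import *
p,R=st();err(R);to(P(0,0.3,65),p,R)
c=arm.read_camera("scene");t=arm.read_camera("top")
u,v=proj(c,p)[0].astype(int);u2,v2=proj(t,p)[0].astype(int)
A=cv2.resize(c["frame"][v-40:v+40,u-40:u+40,::-1],(400,400),interpolation=2);B=cv2.resize(t["frame"][v2-40:v2+40,u2-40:u2+40,::-1],(400,400),interpolation=2)
cv2.imwrite("pics/s5.png",np.hstack([A,B]))
G=((45,90,30),(85,255,255))
for n,k,(a0,b0) in(("s",c,(u,v)),("t",t,(u2,v2))):
    X=pts(k,uvs(mask(k,*G,(a0-30,b0-30,a0+30,b0+40))));q=(X-p)@R;q=q[np.abs(q).max(1)<60];print(n,len(q),q.mean(0),q.min(0),q.max(0)) if len(q) else 0
E
```

```text
t 9.65 tcp [ 439.43 -167.27  178.88] F,Y,Atip 184.5201880803361 -178.0131703740711 160.85312630808647 F [ 0.09  1.68 -0.89] open 11.6 grip 58.5
turn share [-0.    0.01  0.  ]
delta share [ 9.34 -8.87  4.67]
s 15 [-0.85 -5.34 33.61] [ -4.51 -11.28  23.01] [ 3.04 -0.43 43.02]
t 15 [-0.23  0.46  5.17] [-5.45 -3.73 -2.1 ] [ 2.17  4.3  24.26]
```

View pics/s5.png

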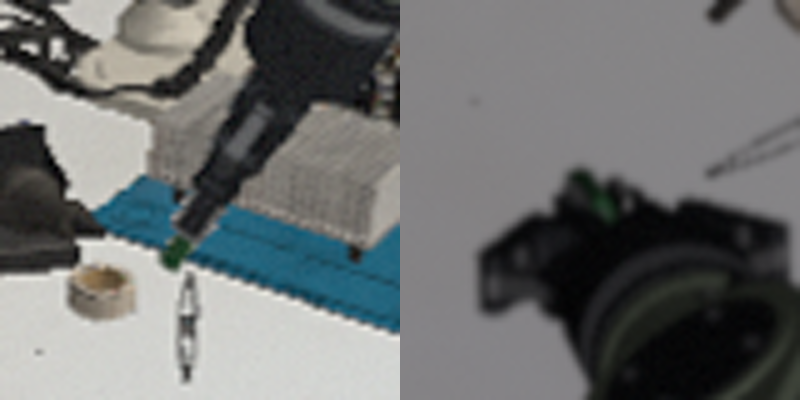

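The cell is held in line with the tool (left crop, green at about (175,250)). I'll carry it above the mouth.

>>> arm_command(plan=[[0.9, -0.9, 0.3, 0, 0, 0, -1], [0.9, -0.9, 0.3, 0, 0, 0, -1], [0.9, -0.9, 0.3, 0, 0, 0, -1], [0.9, -0.9, 0.3, 0, 0, 0, -1], [0.9, -0.9, 0.3, 0, 0, 0, -1]])

```text
t: 10.25
tcp_pos: [519.7, -62.1, 187.6]
orientation: [-3.029, -0.252, -0.633]
ft_force: [-0.6, -0.9, -0.7]
opening: 12.1
grip_force: 58.6
```

>>> arm_command(plan=[[0.9, -0.9, 0.4, 0, 0, 0, -1], [0.9, -0.9, 0.4, 0, 0, 0, -1], [0.9, -0.9, 0.4, 0, 0, 0, -1], [0.9, -0.9, 0.4, 0, 0, 0, -1], [0.9, -0.7, 0.4, 0, 0, 0, -1]])

```text
t: 10.75
tcp_pos: [602.4, 39.6, 187.3]
orientation: [-3.029, -0.253, -0.634]
ft_force: [-0.2, -0.9, -0.3]
opening: 11.7
grip_force: 58.6
```

>>> arm_command(plan=[[0, 0, 0, 0, 0, 0, -1]])

```text
t: 10.85
tcp_pos: [603.9, 40.3, 187.6]
orientation: [-3.028, -0.256, -0.637]
ft_force: [-1.0, -0.0, -0.2]
opening: 11.3
grip_force: 58.6
```

```bash
cat > c.py <<'E'
from g import *
p,R=st();err(R);to(P(0,0.3,30),p,R)
G=((45,90,30),(85,255,255))
# axis of visible cell, from mask centroid in both views
for n in("scene","top"):
    k=arm.read_camera(n)
    w=p+R[:,2]*np.array([[22.],[47.]]);(u0,v0),(u1,v1)=proj(k,w);print(n,"exp tip/bottom px",u0,v0,u1,v1)
    x0,y0=int(min(u0,u1))-6,int(min(v0,v1))-6;x1,y1=int(max(u0,u1))+7,int(max(v0,v1))+7
    X=uvs(mask(k,*G,(x0,y0,x1,y1)));q=(pts(k,X)-p)@R
    for lo,hi in((18,33),(33,52)):
        s_=(q[:,2]>lo)&(q[:,2]<hi)&(np.abs(q[:,:2]).max(1)<14);print(lo,s_.sum(),X[s_].mean(0),q[s_].mean(0),"axis px at that depth",proj(k,p+R[:,2]*q[s_,2].mean()))
E
python3 c.py
```

```text
t 10.85 tcp [603.88  40.27 187.57] F,Y,Atip 3.367843684736758 0.22076954601587342 85.96985415635984 F [-1.03 -0.04 -0.19] open 11.3 grip 58.6
turn share [-0.    0.01  0.  ]
delta share [0.23 0.01 2.79]
scene exp tip/bottom px 287.29063474185193 176.3864933016285 284.2082001875586 182.61293032326643
18 8 [285.75 179.5 ] [-1.61 -6.95 28.56] axis px at that depth [[286.47 178.03]]
33 9 [285.11 182.  ] [-2.95 -6.16 38.01] axis px at that depth [[285.31 180.39]]
top exp tip/bottom px 312.21379098328794 160.11658420115015 312.05423020816073 158.59981208736838Traceback (most recent call last):
  File "c.py", line 9, in <module>
    X=uvs(mask(k,*G,(x0,y0,x1,y1)));q=(pts(k,X)-p)@R
                                       ~~~^^^^^
  File "h.py", line 8, in pts
    uv=np.array(uv).reshape(-1,2);s=und(c,uv);d=c["depth"][uv[:,1].astype(int),uv[:,0].astype(int)]
                                    ~~~^^^^^^
  File "h.py", line 6, in und
    return cv2.undistortPoints(np.array(uv,float).reshape(-1,1,2),K(c),np.array([c["k1"],0,0,0,0.]))[:,0]
           ~~~~~~~~~~~~~~~~~~~^^^^^^^^^^^^^^^^^^^^^^^^^^^^^^^^^^^^^^^^^^^^^^^^^^^^^^^^^^^^^^^^^^^^^^
cv2.error: OpenCV(4.12.0) /io/opencv/modules/calib3d/src/undistort.dispatch.cpp:347: error: (-215:Assertion failed) CV_IS_MAT(_src) && CV_IS_MAT(_dst) && (_src->rows == 1 || _src->cols == 1) && (_dst->rows == 1 || _dst->cols == 1) && _src->cols + _src->rows - 1 == _dst->rows + _dst->cols - 1 && (CV_MAT_TYPE(_src->type) == CV_32FC2 || CV_MAT_TYPE(_src->type) == CV_64FC2) && (CV_MAT_TYPE(_dst->type) == CV_32FC2 || CV_MAT_TYPE(_dst->type) == CV_64FC2) in function 'cvUndistortPointsInternal'
```

>>> arm_command(plan=[[0.15, 0, 1, 0, 0.007, 0, -1], [0, 0, 0.7, 0, 0, 0, -1], [0, 0, 0, 0, 0, 0, -1]])

```text
t: 11.25
tcp_pos: [616.3, 40.3, 154.7]
orientation: [-3.021, -0.249, -0.66]
ft_force: [0.2, -0.8, -0.5]
opening: 11.8
grip_force: 58.6
```

```bash
sed -i 's/("scene","top")/("scene",)/; s/to(P(0,0.3,30)/to(P(-0.5,0,30)/' c.py; python3 c.py
```

```text
t 11.25 tcp [616.25  40.28 154.67] F,Y,Atip 6.200331855581259 -1.7622187372474218 50.98609540136964 F [ 0.2  -0.78 -0.55] open 11.8 grip 58.6
turn share [-0.  0.  0.]
delta share [ 0.34 -0.08  1.05]
scene exp tip/bottom px 283.86317315926135 185.0697910883443 280.75759182434786 191.01746130535489
18 7 [282.43 188.14] [-2.   -7.15 28.19] axis px at that depth [[283.09 186.55]]
33 10 [281.7 190.2] [-2.54 -5.57 37.45] axis px at that depth [[281.94 188.76]]
```

```bash
python3 - <<'E'
from g import *
for i in range(4):
    p,R=st();arm.read_camera("top")
E
```

```text
t 11.3 tcp [616.71  40.32 155.8 ] F,Y,Atip 5.307770052967573 -1.7948882008883547 51.817708949498595 F [-0.08  0.67 -0.11] open 11.7 grip 58.6
t 11.35 tcp [617.15  40.39 156.73] F,Y,Atip 4.510825245678474 -1.8020702258033396 52.46518838907981 F [-0.83 -0.1  -1.29] open 12.0 grip 58.6
t 11.4 tcp [617.46  40.46 157.32] F,Y,Atip 3.9770864427466117 -1.7843692854630675 52.87004752631357 F [ 0.66 -1.29 -0.7 ] open 11.9 grip 58.6
t 11.45 tcp [617.61  40.52 157.69] F,Y,Atip 3.673372924342745 -1.747688025099339 53.13524422200244 F [-1.    0.24 -0.59] open 11.7 grip 58.6
```

>>> arm_command(plan=[[0, 0, 0, 0, 0, 0, -1], [0, 0, 0, 0, 0, 0, -1], [0, 0, 0, 0, 0, 0, -1]])

```text
t: 11.8
tcp_pos: [617.5, 40.8, 157.3]
orientation: [-3.019, -0.251, -0.669]
ft_force: [0.8, -0.5, 0.3]
opening: 12.0
grip_force: 58.6
```

```bash
python3 c.py
```

```text
t 11.8 tcp [617.5   40.83 157.33] F,Y,Atip 3.8756723232097183 -1.4291850533634942 52.840325808453656 F [ 0.85 -0.46  0.28] open 12.0 grip 58.6
turn share [-0. -0.  0.]
delta share [ 0.22 -0.07  1.14]
scene exp tip/bottom px 283.3397214625625 184.17426029665324 280.1969916068856 190.1069703589229
18 9 [282.11 187.11] [-2.39 -7.24 27.23] axis px at that depth [[282.68 185.43]]
33 8 [281.12 189.25] [-2.46 -5.84 37.12] axis px at that depth [[281.43 187.78]]
```

>>> arm_command(plan=[[0.12, -0.02, 0.3, 0, 0, 0, -1], [0.12, 0, 0.3, 0, 0, 0, -1], [0, 0, 0.3, 0, 0, 0, -1], [0, 0, 0, 0, 0, 0, -1], [0, 0, 0, 0, 0, 0, -1]])

```text
t: 12.35
tcp_pos: [629.1, 43.3, 142.1]
orientation: [-3.019, -0.251, -0.667]
ft_force: [0.2, 0.5, -0.2]
opening: 11.5
grip_force: 58.6
```

>>> arm_command(plan=[[0, 0, 0, 0, 0, 0, -1], [0, 0, 0, 0, 0, 0, -1], [0, 0, 0, 0, 0, 0, -1]])

```text
t: 12.65
tcp_pos: [629.2, 43.3, 142.9]
orientation: [-3.019, -0.251, -0.669]
ft_force: [-0.2, 1.0, 0.2]
opening: 11.6
grip_force: 58.6
```

```bash
python3 c.py; python3 - <<'E'
from g import *
c=arm.read_camera("scene");cv2.imwrite("pics/s6.png",cv2.resize(c["frame"][175:215,255:305,::-1],None,fx=14,fy=14,interpolation=2))
print((proj(c,[M,M+47*a*0+5*a,M+11*yr,M-11*yr])-[255,175])*14)
E
```

```text
t 12.65 tcp [629.21  43.27 142.93] F,Y,Atip -0.8652874926918407 -0.9099814251061048 34.739642863271584 F [-0.19  1.    0.24] open 11.6 grip 58.6
turn share [-0.  0.  0.]
delta share [-0.02 -0.04  0.24]
scene exp tip/bottom px 279.64084800453463 187.58094954564154 276.5652153020533 193.42797298993298
18 8 [278.25 190.75] [-2.42 -7.82 27.85] axis px at that depth [[278.92 188.96]]
33 15 [275.8  192.47] [ 2.04 -5.63 40.63] axis px at that depth [[277.34 191.95]]
[[292.3  283.68]
 [300.73 267.61]
 [265.44 309.51]
 [318.86 258.15]]
```

View pics/s6.png

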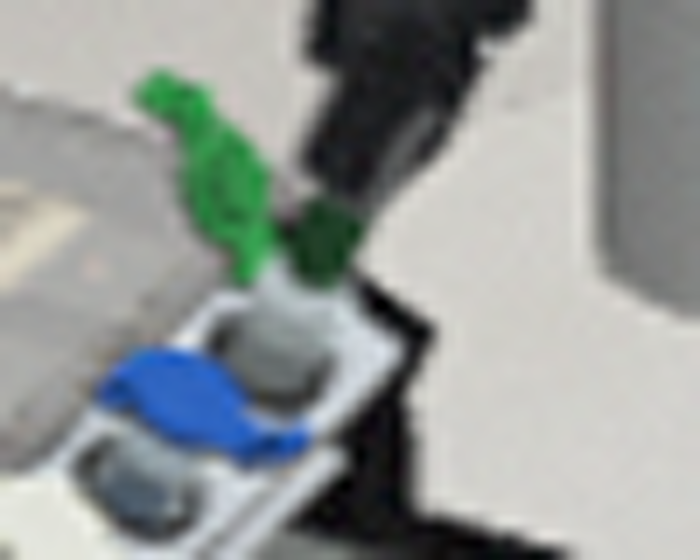

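The crop shows the cell just above the mouth: bottom at about (318,272), with the mouth centre expected near (313,275), so about 1 mm to the front. I'll nudge it and descend slowly.

>>> arm_command(plan=[[0.04, 0, 0.1, 0, 0, 0, -1], [0, 0, 0.15, 0, 0, 0, -1], [0, 0, 0.15, 0, 0, 0, -1], [0, 0, 0.15, 0, 0, 0, -1], [0, 0, 0, 0, 0, 0, -1]])

```text
t: 13.25
tcp_pos: [633.4, 44.1, 138.9]
orientation: [-3.017, -0.252, -0.674]
ft_force: [-28.2, -3.7, 39.1]
opening: 12.0
grip_force: 64.4
```

```bash
python3 - <<'E'
from g import *
p,R=st();o=arm.observe();print("tool-frame force",R.T@o["ft_force"],"torque",R.T@o["wrist_torque"])
E
```

```text
t 13.25 tcp [633.36  44.15 138.91] F,Y,Atip -3.00786377607621 -0.7159756412859215 29.299850338172895 F [-28.22  -3.69  39.05] open 12.0 grip 64.4
tool-frame force [ -9.11  -1.21 -47.44] torque [ 0.12 -1.8  -0.02]
```

Contact with the rim at about 47 N. I'll back off and do a gentle search.

>>> arm_command(plan=[[0, 0, -0.3, 0, 0, 0, -1], [-0.05, 0, 0, 0, 0, 0, -1], [0, 0, 0, 0, 0, 0, -1], [0, 0, 0, 0, 0, 0, -1], [0, 0, 0, 0, 0, 0, -1]])

```text
t: 13.75
tcp_pos: [631.9, 43.6, 139.3]
orientation: [-3.018, -0.251, -0.672]
ft_force: [-5.8, -1.2, 12.9]
opening: 11.9
grip_force: 60.7
```

```bash
cat > f.py <<'E'
from g import *
p,R=st();o=arm.observe();print("tool-frame force",R.T@o["ft_force"],"torque",R.T@o["wrist_torque"])
E
python3 f.py; sed -i 's/^p,R=st.*/p,R=st()/' c.py; python3 c.py|tail -2
```

```text
t 13.75 tcp [631.9   43.63 139.35] F,Y,Atip -1.811082034844037 -0.9883392363841115 30.342691643320144 F [-5.75 -1.17 12.89] open 11.9 grip 60.7
tool-frame force [  0.16   0.16 -14.16] torque [ 0.03 -0.29 -0.  ]
18 8 [277.38 191.5 ] [-2.03 -7.11 28.44] axis px at that depth [[278.03 189.91]]
33 19 [274.37 192.37] [ 5.41 -3.18 41.5 ] axis px at that depth [[276.43 192.94]]
```

```bash
cat > f.py <<'E'
from g import *
W=[]
for i in range(12):
    o=arm.observe();R=Ro.from_rotvec(o["orientation"]).as_matrix();d=o["tcp_pos"]-M
    W.append(np.r_[R.T@o["ft_force"],R.T@o["wrist_torque"]*1000,d@f,d@yr,d@a-19]);arm.read_camera("top")
print(np.mean(W,0),np.std(W,0)/3.4,"t",o["t"],o["opening"],o["grip_force"])
E
python3 f.py
```

```text
[  -0.78   -0.15  -13.81   -3.19 -312.4    -6.83   -1.81   -0.99   30.33] [ 0.11  0.12  0.14 11.43  7.71  9.86  0.    0.    0.  ] t 14.35 11.498264395352422 60.72254423168488
```

Torque puts the contact at the front rim with y centred, so I'll move the cell back in small steps.

>>> arm_command(plan=[[0, 0, -0.05, 0, 0, 0, -1], [0.05, 0, 0, 0, 0, 0, -1], [0.05, 0, 0, 0, 0, 0, -1], [0, 0, 0.03, 0, 0, 0, -1], [0, 0, 0, 0, 0, 0, -1]])

```text
t: 14.9
tcp_pos: [632.4, 43.7, 139.6]
orientation: [-3.019, -0.251, -0.667]
ft_force: [-8.1, -1.5, 12.4]
opening: 11.6
grip_force: 60.8
```

```bash
python3 f.py
```

```text
[  -2.86    0.23  -13.51 -110.58 -646.03   15.76   -2.35   -0.93   30.39] [0.17 0.17 0.13 7.66 7.53 9.14 0.   0.   0.  ] t 15.45 12.100815029160252 60.81972334650345
```

>>> arm_command(plan=[[0, 0, -0.3, 0, 0, 0, -1], [0, 0, 0, 0, 0, 0, -1], [0, 0, 0, 0, 0, 0, -1], [0, 0, 0, 0, 0, 0, -1], [0, 0, 0, 0, 0, 0, -1]])

```text
t: 16.0
tcp_pos: [630.2, 43.5, 144.2]
orientation: [-3.019, -0.251, -0.667]
ft_force: [0.4, -0.2, -1.0]
opening: 11.9
grip_force: 59.2
```

```bash
cat > k.py <<'E'
from g import *
ims=[];
for i in range(4):
    k=arm.read_camera("scene");ims.append(k["frame"].astype(float))
im=np.mean(ims,0).astype(np.uint8);p,R=st();err(R)
n=8;x0,y0,x1,y1=262,178,292,206
S=cv2.resize(im[y0:y1,x0:x1],None,fx=n,fy=n,interpolation=cv2.INTER_CUBIC);h=cv2.cvtColor(S,cv2.COLOR_RGB2HSV)
m=cv2.inRange(h,(45,80,25),(90,255,115))
l,lab,stt,_=cv2.connectedComponentsWithStats(m);
for i in range(1,l):
    if stt[i,4]>200: print("comp",stt[i,:4]/n,stt[i,4]/n/n)
q=proj(k,[p+19*R[:,2],p+50*R[:,2]]);d=(q[1]-q[0]);L=np.linalg.norm(d);d/=L;nn=np.array([-d[1],d[0]]);mm=L/31
jx=(proj(k,p+35*R[:,2]+R[:,0])-proj(k,p+35*R[:,2]))[0];jy=(proj(k,p+35*R[:,2]+R[:,1])-proj(k,p+35*R[:,2]))[0]
print("perp px per mm x,y",jx@nn,jy@nn,"along",jx@d,jy@d,mm)
c0=(np.array([277,188])-0)
big=max(range(1,l),key=lambda i:stt[i,4]);X=(np.argwhere(lab==big)[:,::-1]+.5)/n-.5+[x0,y0]
s=(X-q[0])@d/mm+19;e=(X-q[0])@nn
for lo in range(14,56,4):
    g=(s>=lo)&(s<lo+4)
    if g.sum()>20:print(lo,g.sum(),"edges",e[g].min().round(2),e[g].max().round(2),"mid->x mm",((e[g].min()+e[g].max())/2/(jx@nn)).round(2))
E
python3 k.py
```

```text
t 16.2 tcp [630.22  43.47 144.59] F,Y,Atip -2.494713614069747 -0.8726576473271968 35.80363364577569 F [0.42 0.76 0.24] open 11.7 grip 59.1
turn share [-0.  0.  0.]
comp [ 6.25 10.38  4.38  7.  ] 3.484375
comp [12.25 11.    6.5   5.62] 21.6875
perp px per mm x,y 0.34442756564195576 -0.0764533863739573 along -0.04956861393273945 -0.22583080829123175 0.26459024773749573
30 241 edges -2.27 1.48 mid->x mm -1.15
34 241 edges -2.18 1.42 mid->x mm -1.1
38 269 edges -2.36 3.51 mid->x mm 1.66
42 380 edges -2.49 3.39 mid->x mm 1.3
46 254 edges -2.5 2.59 mid->x mm 0.13
```

```bash
python3 f.py; python3 - <<'E'
from g import *
# refine mouth: cap open; look at cap hinge & the blue cap disc/tube frame residual per camera
ims=[arm.read_camera("scene") for i in range(3)]
c=ims[0];im=np.mean([i["frame"].astype(float) for i in ims],0).astype(np.uint8)
q=proj(c,[M,M+11*f,M-11*f,M+11*yr,M-11*yr,M-25*a]);print("M,+f,-f,+y,-y,shelf px",((q+.5-[262,180])*20).round(0).tolist())
S=cv2.resize(im[180:210,262:297],None,fx=20,fy=20,interpolation=2)
S=cv2.convertScaleAbs(S,alpha=1.6,beta=-60)
for fr in np.linspace(0,2*np.pi,24): 
    for r,col in((11,(255,0,0)),(8.5,(255,255,0))):
        w=((proj(c,M+r*(np.cos(fr)*f+np.sin(fr)*yr))[0]+.5-[262,180])*20).astype(int);cv2.circle(S,tuple(int(v) for v in w),2,col,-1)
cv2.imwrite("pics/s7.png",S[:,:,::-1])
E
```

```text
[  -0.17   -0.02    0.26   -1.74 -229.85    2.66   -2.56   -0.9    35.94] [ 0.18  0.1   0.18 11.98  6.28  5.    0.01  0.    0.02] t 16.75 11.692442690712111 59.13307394068397
M,+f,-f,+y,-y,shelf px [[288.0, 315.0], [349.0, 360.0], [226.0, 271.0], [249.0, 352.0], [326.0, 279.0], [228.0, 428.0]]
```

View pics/s7.png

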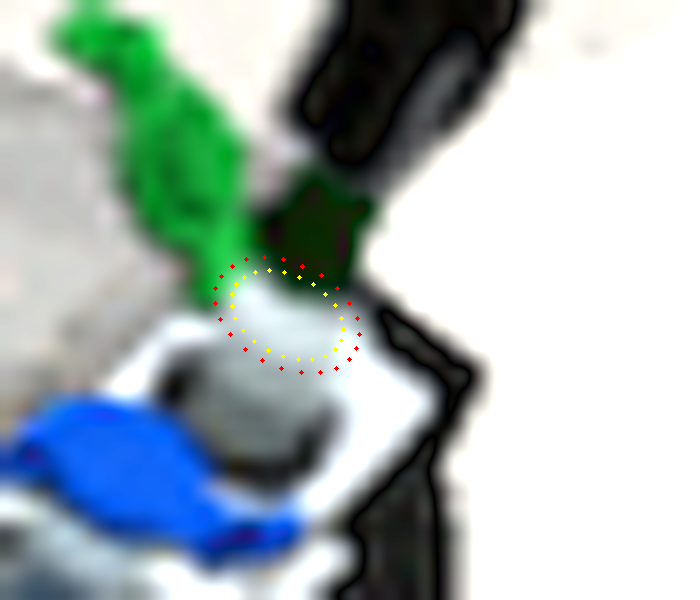

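Correcting for the free torque bias of −230 N·mm, the contact sits towards the −Y rim, not the front. The picture shows the cell over the mouth ring at about (315,270). I'll shift to +Y and retry gently.

>>> arm_command(plan=[[-0.05, -0.08, 0, 0, 0, 0, -1], [0, 0, 0.15, 0, 0, 0, -1], [0, 0, 0.15, 0, 0, 0, -1], [0, 0, 0, 0, 0, 0, -1], [0, 0, 0, 0, 0, 0, -1]])

```text
t: 17.45
tcp_pos: [631.5, 45.3, 139.3]
orientation: [-3.019, -0.251, -0.668]
ft_force: [-4.2, -0.0, 4.9]
opening: 11.7
grip_force: 59.9
```

```bash
cat >> f.py <<'E'
w=np.mean(W,0)-np.r_[0,0,0,-1.7,-230,2.7,0,0,0]
if abs(w[2])>3: print("contact x,y tool",(w[4]-160*w[0])/-w[2],(w[3]+160*w[1])/w[2])
E
python3 f.py
```

```text
[  -1.38   -0.21   -6.42   43.75 -421.19  -11.25   -1.67    0.77   30.34] [0.13 0.15 0.17 7.66 7.14 6.58 0.   0.   0.  ] t 18.0 11.742783900779548 59.88828037188796
contact x,y tool 4.517414095099507 -1.9440498792813878
```

>>> arm_command(plan=[[0, 0, -0.1, 0, 0, 0, -1], [-0.08, 0.02, 0, 0, 0, 0, -1], [0, 0, 0.1, 0, 0, 0, -1], [0, 0, 0.05, 0, 0, 0, -1], [0, 0, 0, 0, 0, 0, -1]])

```text
t: 18.55
tcp_pos: [630.6, 44.8, 136.8]
orientation: [-3.019, -0.251, -0.667]
ft_force: [0.1, 0.6, -0.2]
opening: 11.7
grip_force: 59.2
```

```bash
python3 f.py
```

```text
[  -0.04    0.35    0.67   -1.27 -225.61   19.78    0.06    0.33   28.88] [ 0.13  0.14  0.12  8.49  6.51 11.31  0.03  0.    0.04] t 19.1 11.946291481540296 59.14354630671369
```

It entered at F≈0, Y≈0.3 with no force. I'll continue slowly.

>>> arm_command(plan=[[0, 0, 0.1, 0, 0, 0, -1], [0, 0, 0.1, 0, 0, 0, -1], [0, 0, 0.1, 0, 0, 0, -1], [0, 0, 0.1, 0, 0, 0, -1], [0, 0, 0, 0, 0, 0, -1]])

```text
t: 19.65
tcp_pos: [633.9, 45.4, 129.6]
orientation: [-3.019, -0.251, -0.667]
ft_force: [-0.1, -0.1, -0.8]
opening: 11.7
grip_force: 59.2
```

```bash
python3 f.py
```

```text
[  -0.46   -0.01    0.29    7.18 -222.51   -8.62    0.05    0.37   20.93] [ 0.14  0.15  0.11 10.2   7.08  8.11  0.03  0.01  0.04] t 20.2 11.729006827877566 59.14087717597795
```

>>> arm_command(plan=[[0, 0, 0.15, 0, 0, 0, -1], [0, 0, 0.15, 0, 0, 0, -1], [0, 0, 0.15, 0, 0, 0, -1], [0, 0, 0.15, 0, 0, 0, -1], [0, 0, 0, 0, 0, 0, -1]])

```text
t: 20.75
tcp_pos: [638.8, 46.3, 118.5]
orientation: [-3.019, -0.251, -0.667]
ft_force: [-0.2, 0.2, -0.5]
opening: 11.2
grip_force: 59.2
```

>>> arm_command(plan=[[0, 0, 0.05, 0, 0, 0, -1], [0, 0, 0, 0, 0, 0, -1]])

```text
t: 20.95
tcp_pos: [639.4, 46.3, 118.2]
orientation: [-3.019, -0.251, -0.668]
ft_force: [-0.5, -0.6, -0.6]
opening: 11.8
grip_force: 59.1
```

Free all the way, so I'll release and let it slide down.

>>> arm_command(plan=[[0, 0, 0, 0, 0, 0, -0.4], [0, 0, 0, 0, 0, 0, -0.4], [0, 0, 0, 0, 0, 0, -0.4], [0, 0, 0, 0, 0, 0, -0.4], [0, 0, -0.3, 0, 0, 0, -0.4]])

```text
t: 21.45
tcp_pos: [636.5, 45.8, 123.2]
orientation: [-3.019, -0.251, -0.666]
ft_force: [-0.4, -0.1, -0.5]
opening: 26.1
grip_force: 0.0
```

>>> arm_command(plan=[[0, 0, -1, 0, 0, 0, -0.4], [0, 0, -1, 0, 0, 0, -0.4], [-0.5, 0, -1, 0, 0, 0, -0.4], [-1, 0, -1, 0, 0, 0, -1], [-1, 0, 0, 0, 0, 0, -1]])

```text
t: 21.95
tcp_pos: [559.1, 32.4, 178.2]
orientation: [-3.017, -0.251, -0.677]
ft_force: [0.3, -0.2, -0.1]
opening: 0.4
grip_force: 0.0
```

>>> arm_command(plan=[[-1, 0, 0, 0, 0, 0, -1], [-0.5, 0, 0, 0, 0, 0, -1], [0, 0, 0, 0, 0, 0, -1]])

```text
t: 22.25
tcp_pos: [530.8, 27.9, 162.1]
orientation: [-3.019, -0.25, -0.666]
ft_force: [-0.2, 0.0, 0.6]
opening: 0.0
grip_force: 0.0
```

```bash
python3 - <<'E'
from g import *
p,R=st();err(R)
for n in("scene","top"):
    k=arm.read_camera(n);m=cv2.inRange(cv2.cvtColor(k["frame"],cv2.COLOR_RGB2HSV),(40,60,15),(90,255,255))
    q=proj(k,[M+8*a,M,M-57*a]);x0,y0=(q.min(0)-12).astype(int);x1,y1=(q.max(0)+12).astype(int)
    u=np.array([(x,y) for y in range(y0,y1) for x in range(x0,x1)]);X=pts(k,u)-M;w=np.c_[X@f,X@yr,X@a];g=m[u[:,1],u[:,0]]>0
    print(n,"mouth/seat px",q[1],q[2])
    inb=(np.abs(w[:,0])<9)&(np.abs(w[:,1])<9)&(w[:,2]<40)
    print("in bore column: depth pts A",np.sort(w[inb,2]).round(0),"green ones",np.sort(w[inb&g,2]).round(0))
    print("mid px colours",[tuple(k["frame"][int(round(v)),int(round(c))]) for c,v in proj(k,[M,M-10*a,M-20*a])])
E
```

```text
t 22.25 tcp [530.75  27.95 162.08] F,Y,Atip 81.34830454992907 -0.11819582936212662 94.20514881685096 F [-0.2   0.04  0.57] open 0.0 grip 0.0
turn share [-0.  0.  0.]
scene mouth/seat px [275.88 195.26] [269.2  207.99]
in bore column: depth pts A [-19. -19. -14. -13. -10.  -8.  -8.  -7.  -6.  -6.  -5.  -5.  -5.  -4.
  -4.  -4.  -3.  -3.  -3.  -3.  -3.  -2.  -0.  -0.  -0.   0.   1.   2.
   2.   2.   2.   6.] green ones [2.]
mid px colours [(np.uint8(173), np.uint8(188), np.uint8(187)), (np.uint8(146), np.uint8(163), np.uint8(160)), (np.uint8(80), np.uint8(96), np.uint8(86))]
top mouth/seat px [311.81 152.97] [311.56 149.65]
in bore column: depth pts A [-24. -22. -20. -17. -11. -10. -10. -10.  -9.  -9.  -9.  -8.  -8.  -8.
  -8.  -8.  -7.  -7.  -7.  -7.  -7.  -6.  -6.  -6.  -6.  -6.  -6.  -6.
  -6.  -6.  -5.  -5.  -5.  -5.  -5.  -4.  -4.  -4.  -3.  -3.  -2.  -2.
  -2.  -2.  -2.  -2.  -1.  -1.  -1.  -1.  -0.   1.   2.   3.   4.   5.] green ones [-3.]
mid px colours [(np.uint8(106), np.uint8(111), np.uint8(110)), (np.uint8(100), np.uint8(110), np.uint8(105)), (np.uint8(100), np.uint8(110), np.uint8(105))]
```

The cell top reads A≈−6…−8 mm, i.e. seated (expected −7). Next: fingers shut, pass over the open cap and come down behind it.

>>> arm_command(plan=[[0.9, 0, 0.2, 0, 0, 0, -1], [0.9, 0, 0.2, 0, 0, 0, -1], [0.9, 0, 0.2, 0, 0, 0, -1], [0.9, 0, 0.2, 0, 0, 0, -1], [0.9, 0, 0.2, 0, 0, 0, -1]])

```text
t: 22.85
tcp_pos: [623.0, 43.3, 183.1]
orientation: [-3.018, -0.251, -0.671]
ft_force: [-0.1, -1.3, -0.9]
opening: -0.1
grip_force: 0.0
```

>>> arm_command(plan=[[0.9, 0, 0.2, 0, 0, 0, -1], [0.9, 0, 0.2, 0, 0, 0, -1], [0.9, 0, 0.2, 0, 0, 0, -1], [0.1, 0, 0.2, 0, 0, 0, -1], [0, 0, 0, 0, 0, 0, -1]])

```text
t: 23.35
tcp_pos: [677.9, 52.6, 190.7]
orientation: [-3.019, -0.251, -0.667]
ft_force: [-0.2, 0.5, -0.7]
opening: -0.2
grip_force: 0.0
```

>>> arm_command(plan=[[0, 0, 0, 0, 0, 0, -1], [0, 0, 0, 0, 0, 0, -1]])

```text
t: 23.55
tcp_pos: [676.8, 52.3, 191.1]
orientation: [-3.019, -0.251, -0.667]
ft_force: [1.0, 0.0, -0.1]
opening: 0.3
grip_force: 0.0
```

```bash
python3 - <<'E'
from g import *
p,R=st();err(R);to(P(-66,0.3,9),p,R)
E
```

```text
t 23.55 tcp [676.78  52.32 191.11] F,Y,Atip -65.10013724495609 0.33761306344089465 57.94684603817191 F [ 1.01  0.04 -0.08] open 0.3 grip 0.0
turn share [-0.  0.  0.]
delta share [0.05 0.01 2.45]
```

>>> arm_command(plan=[[0.05, 0, 0.6, 0, 0, 0, -1], [0, 0, 0.6, 0, 0, 0, -1], [0, 0, 0.6, 0, 0, 0, -1], [0, 0, 0.6, 0, 0, 0, -1], [0, 0, 0, 0, 0, 0, -1]])

```text
t: 24.05
tcp_pos: [697.9, 56.2, 145.3]
orientation: [-3.02, -0.251, -0.661]
ft_force: [-0.4, -0.2, -0.7]
opening: -0.2
grip_force: 0.0
```

>>> arm_command(plan=[[0.3, 0, 0, 0, 0, 0, -1], [0.3, 0, 0, 0, 0, 0, -1], [0.3, 0, 0, 0, 0, 0, -1], [0.3, 0, 0, 0, 0, 0, -1], [0.25, 0, 0, 0, 0, 0, -1]])

```text
t: 24.55
tcp_pos: [725.1, 60.5, 161.5]
orientation: [-3.018, -0.251, -0.67]
ft_force: [-0.7, -0.4, -0.3]
opening: -0.1
grip_force: 0.0
```

```bash
cat > v.py <<'E'
from g import *
p,R=st()
G=((45,110,60),(85,255,255));c=arm.read_camera("scene")
X=pts(c,uvs(mask(c,*G,(250,165,310,215))))-M;q=np.c_[X@f,X@yr,X@a];q=q[(abs(q[:,0])<60)&(abs(q[:,1])<20)&(q[:,2]>-5)];print(len(q),q.mean(0),q.min(0),q.max(0))
E
python3 v.py
```

```text
t 24.55 tcp [725.14  60.53 161.48] F,Y,Atip -97.02962770014096 0.6190711680543303 10.358722492374312 F [-0.69 -0.37 -0.34] open -0.1 grip 0.0
57 [-25.89   2.41  15.24] [-47.34 -12.15  -1.11] [-10.56  14.88  25.88]
```

I had the sign wrong: tool +x points rearward. The move was in free space with no contact, so I'll sweep with −x.

>>> arm_command(plan=[[-0.6, 0, 0.05, 0, 0, 0, -1], [-0.6, 0, 0.05, 0, 0, 0, -1], [-0.5, 0, 0, 0, 0, 0, -1], [-0.3, 0, 0, 0, 0, 0, -1], [-0.3, 0, 0, 0, 0, 0, -1]])

```text
t: 25.1
tcp_pos: [688.9, 54.4, 144.2]
orientation: [-3.014, -0.249, -0.691]
ft_force: [7.6, 5.3, 12.1]
opening: -0.3
grip_force: 6.5
```

>>> arm_command(plan=[[-0.3, 0, 0, 0, 0, 0, -1], [-0.3, 0, 0, 0, 0, 0, -1], [0, 0, 0, 0, 0, 0, -1], [0, 0, 0, 0, 0, 0, -1]])

```text
t: 25.5
tcp_pos: [684.8, 53.6, 146.5]
orientation: [-3.007, -0.248, -0.719]
ft_force: [9.7, 7.2, 19.6]
opening: 0.1
grip_force: 9.3
```

```bash
python3 v.py
```

```text
t 25.5 tcp [684.76  53.58 146.52] F,Y,Atip -53.57355796025493 0.28868332863789875 14.123179917499861 F [ 9.66  7.23 19.59] open 0.1 grip 9.3
51 [-23.18   2.9   18.  ] [-41.74 -10.99  -1.02] [-10.1   12.67  32.63]
```

The finger jammed by friction on the lip (18 N back, 13 N up). I'll lift along the lip's arc so that friction helps.

>>> arm_command(plan=[[0.1, 0, -0.15, 0, 0, 0, -1], [0, 0, -0.15, 0, 0, 0, -1], [0, 0, -0.15, 0, 0, 0, -1], [0, 0, -0.15, 0, 0, 0, -1], [0, 0, 0, 0, 0, 0, -1]])

```text
t: 26.05
tcp_pos: [669.3, 51.2, 145.5]
orientation: [-3.019, -0.251, -0.666]
ft_force: [-0.1, -0.2, 1.1]
opening: -0.3
grip_force: 0.3
```

```bash
python3 v.py
```

```text
t 26.05 tcp [669.34  51.23 145.5 ] F,Y,Atip -39.00678043137697 0.46124394502929406 19.79049070143933 F [-0.06 -0.19  1.12] open -0.3 grip 0.3
37 [-15.5    4.35  23.72] [-25.81  -6.34  -1.72] [-9.77 13.49 43.47]
```

The cap is now vertical (F≈−15, reaching A=43) with almost no force. I'll sweep it forward.

>>> arm_command(plan=[[-0.4, 0, 0, 0, 0, 0, -1], [-0.4, 0, 0, 0, 0, 0, -1], [-0.4, 0, 0, 0, 0, 0, -1], [-0.4, 0, 0, 0, 0, 0, -1], [-0.4, 0, 0, 0, 0, 0, -1]])

```text
t: 26.6
tcp_pos: [633.6, 45.3, 128.8]
orientation: [-3.019, -0.251, -0.668]
ft_force: [1.0, -0.1, 0.2]
opening: 0.1
grip_force: 0.7
```

>>> arm_command(plan=[[-0.1, 0, 0, 0, 0, 0, -1], [0, 0, 0, 0, 0, 0, -1]])

```text
t: 26.8
tcp_pos: [632.1, 45.1, 128.1]
orientation: [-3.019, -0.251, -0.667]
ft_force: [-0.2, -0.2, -0.2]
opening: 0.2
grip_force: 0.3
```

```bash
python3 v.py
```

```text
t 26.8 tcp [632.14  45.07 128.15] F,Y,Atip 2.5000848387814942 0.3922848867317485 19.993842162413927 F [-0.25 -0.21 -0.16] open 0.2 grip 0.3
29 [ 0.99  6.77 16.33] [-10.61  -4.81   1.32] [17.06 14.58 31.47]
```

The cap is folded over under the fingers. Pressing down along the tube.

>>> arm_command(plan=[[0, 0, 0.2, 0, 0, 0, -1], [0.02, 0, 0.2, 0, 0, 0, -1], [0, 0, 0.2, 0, 0, 0, -1], [0, 0, 0.1, 0, 0, 0, -1], [0, 0, 0, 0, 0, 0, -1]])

```text
t: 27.35
tcp_pos: [636.8, 46.1, 115.9]
orientation: [-3.02, -0.252, -0.662]
ft_force: [-11.3, -3.5, 13.1]
opening: 0.1
grip_force: 8.2
```

```bash
python3 f.py; python3 v.py
```

```text
[   -5.31     0.69   -16.66  -103.25 -1090.55     3.65     3.38     0.61
     6.93] [ 0.09  0.14  0.1  10.92  9.05  7.46  0.01  0.01  0.  ] t 27.9 0.10784168992630096 8.295593149960041
contact x,y tool -0.6181926904768672 -0.5531638129216638
t 27.95 tcp [636.78  46.04 115.95] F,Y,Atip 3.3639324787534193 0.6043644606139491 6.937894536949962 F [-11.67  -3.09  13.4 ] open -0.0 grip 8.3
30 [6.91 5.26 8.5 ] [-12.39  -6.04   1.68] [25.89 16.25 18.39]
```

>>> arm_command(plan=[[0, 0, 0.03, 0, 0, 0, -1], [0, 0, 0.03, 0, 0, 0, -1], [0, 0, 0, 0, 0, 0, -1], [0, 0, 0, 0, 0, 0, -1], [0, 0, 0, 0, 0, 0, -1]])

```text
t: 28.5
tcp_pos: [636.8, 46.1, 115.7]
orientation: [-3.019, -0.252, -0.663]
ft_force: [-17.5, -3.9, 19.8]
opening: -0.3
grip_force: 12.6
```

```bash
python3 f.py; python3 v.py
```

```text
[   -7.52     0.56   -24.94  -122.82 -1370.27    14.47     3.41     0.61
     6.69] [ 0.19  0.1   0.15  6.24  6.86 11.06  0.    0.    0.  ] t 29.05 0.20657255519470905 12.576006492599845
contact x,y tool 2.533703171954518 1.2429080805310977
t 29.1 tcp [636.84  46.07 115.7 ] F,Y,Atip 3.4111474422682884 0.6220964453138205 6.681375026438829 F [-16.36  -3.37  19.16] open 0.1 grip 12.6
27 [6.37 5.49 8.21] [-12.3   -4.14   1.61] [25.19 16.45 13.98]
```

25 N with the fingers barely moving, so it is probably snapped. I'll retract straight and check.

>>> arm_command(plan=[[0, 0, -0.2, 0, 0, 0, -1], [0, 0, -0.5, 0, 0, 0, -1], [0, 0, -1, 0, 0, 0, -1], [0, 0, -1, 0, 0, 0, -1], [-0.5, 0, -1, 0, 0, 0, -1]])

```text
t: 29.65
tcp_pos: [600.6, 39.4, 178.9]
orientation: [-3.018, -0.251, -0.672]
ft_force: [1.2, 0.3, 0.7]
opening: 0.1
grip_force: 0.0
```

>>> arm_command(plan=[[-1, 0, -0.5, 0, 0, 0, -1], [-1, 0, 0, 0, 0, 0, -1], [-1, 0, 0, 0, 0, 0, -1], [-1, 0, 0, 0, 0, 0, -1], [-1, 0, 0, 0, 0, 0, -1]])

```text
t: 30.15
tcp_pos: [505.4, 23.7, 144.2]
orientation: [-3.019, -0.251, -0.669]
ft_force: [-0.7, 0.2, 0.1]
opening: 0.1
grip_force: 0.0
```

```bash
python3 v.py; python3 m.py | head -10; python3 - <<'E'
from h import *
t=arm.read_camera("top");s=arm.read_camera("scene")
cv2.imwrite("pics/end.png",np.hstack([cv2.resize(s["frame"][165:235,235:315,::-1],(400,350)),cv2.resize(t["frame"][125:195,250:330,::-1],(400,350))]))
E
```

```text
t 30.15 tcp [505.4   23.7  144.24] F,Y,Atip 112.18495360331775 -0.21493029760971052 88.89820692710661 F [-0.68  0.15  0.09] open 0.1 grip 0.0
54 [4.44 2.58 8.67] [-12.63 -11.32   1.28] [25.8  14.68 15.23]
(array([311.8, 153.1]), array([ 9.5, 11.1])) (array([276.9, 194. ]), array([5.8, 9.5])) (array([290.1, 155.1]), array([ 9.6, 10.5])) (array([267.6, 202.8]), array([6.3, 9.8]))
tri (array([648.1,  47.2,  99.2]), np.float64(0.9093795908105815)) plane99.4 [[648.6  47.5  99.4]] [[647.2  47.3  99.4]]
tri (array([639.7,  98.2,  99.1]), np.float64(0.7839577428485336)) plane99.4 [[640.1  98.4  99.4]] [[638.8  98.4  99.4]]
gt 112 [643.7  46.5  99. ] [620.3  37.   86.2] [661.8  59.6 108.3]
bt 112 [635.1  97.6  98.9] [613.2  86.9  88.9] [651.9 108.3 107. ]
gs 57 [643.1  48.7  99.8] [621.7  37.8  93.7] [658.9  61.3 109.2]
bs 61 [634.8 100.3  99.9] [610.5  88.   93.4] [652.4 112.3 109.4]
rack ((623.0718383789062, 99.10777282714844), (120.06306457519531, 243.3141326904297), 2.2247438430786133) 2824Traceback (most recent call last):
  File "m.py", line 21, in <module>
    P=pts(s,uvs(mask(s,*G,b))
[... 277 characters left out ...]

    return cv2.undistortPoints(np.array(uv,float).reshape(-1,1,2),K(c),np.array([c["k1"],0,0,0,0.]))[:,0]
           ~~~~~~~~~~~~~~~~~~~^^^^^^^^^^^^^^^^^^^^^^^^^^^^^^^^^^^^^^^^^^^^^^^^^^^^^^^^^^^^^^^^^^^^^^
cv2.error: OpenCV(4.12.0) /io/opencv/modules/calib3d/src/undistort.dispatch.cpp:347: error: (-215:Assertion failed) CV_IS_MAT(_src) && CV_IS_MAT(_dst) && (_src->rows == 1 || _src->cols == 1) && (_dst->rows == 1 || _dst->cols == 1) && _src->cols + _src->rows - 1 == _dst->rows + _dst->cols - 1 && (CV_MAT_TYPE(_src->type) == CV_32FC2 || CV_MAT_TYPE(_src->type) == CV_64FC2) && (CV_MAT_TYPE(_dst->type) == CV_32FC2 || CV_MAT_TYPE(_dst->type) == CV_64FC2) in function 'cvUndistortPointsInternal'
```

The cap disc is back at its original pixels in both views and stays shut against its spring, so it has snapped. Handing in.

```bash
python3 -c "
from bench import arm
print(arm.hand_in())"
```

```text
the job is handed in; nothing more can be done
None
```

The green cell is in the green-capped tube, button end up and seated by the depth readings; the cap is pressed shut and holding, and I handed in at about 30 s. I did not re-check the loose bystanders at the end.

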